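Load a shop's spring scale to its marks with tins

TASK

Bring the counter scale's pointer to rest between its two black marks: stand the thin tin, the thick tin or both, whichever it takes, upright in the scale's narrow wire-sided lane, next to the packet strapped there. Lower each tin gently onto the lane floor, never dropping it, leave a tin that is not needed off the scale, and do not shove or knock over the other goods on the counter. The rack and the lane leave finger room on different sides of a tin, so set each tin down on the way and take it again the other way round.

Things in the scene. Friction and masses are not known exactly. Their poses are not given: they have to be found in the camera images.
- scale: spring scale, grey housing 100 x 200 x 55 mm; origin under its centre on the counter, y along the lane. On its +x side a white gauge plate, 90 mm wide, carries two black marks 12 mm apart; a black pointer fixed to the lane moves down in front of it. Place and yaw vary; it may change sides with the rack
- lane (a point): centre of the lane's floor, moving with the pan; axes as the scale's (y along the lane). Floor 135 mm above the counter when empty, goes straight down. The lane is 54 mm wide between its wire sides, 240 mm long. Sides (6 mm wires) rise 95 mm above the floor, higher than a tin; ends open but for 10 mm lips. Fingers fit beside a tin only along the lane (y)
- spot_a (a point): free place on the lane floor, 15 mm to +y of the lane's centre, for the middle of the first tin's underside: leaves 30 mm to the packet. Moves with the pan
- spot_b (a point): free place on the lane floor, 73 mm to -y of the lane's centre, for a second tin: leaves 30 mm between the tins. Moves with the pan
- pan (a joint): how far the lane has sunk, m: 0 empty, at most 0.060. Spring 145 N/m: the thin tin sinks it 8.8 mm, the thick tin 17.6 mm, both 26.4 mm. The pointer is between the marks from 0.030 to 0.042, middle 0.036. At the start the packet alone holds it somewhere from 0.007 to 0.029; it settles in about 1 s
- packet (a point): middle of the top of a small cardboard packet, 44 x 44 x 60 mm high, of unknown weight, strapped fast at the lane's +y end (lane y = 74 to 118 mm); it moves with the pan
- rack: dark steel rack, origin under its centre; base 84 x 212 x 10 mm; three cells along y (centres -68, 0, +68 mm), 64 mm wide between dividers 4 mm thick, 64 mm deep (x), reaching 100 mm above the counter; open to -x and +x. Both tins and a round jar stand in the cells, in any order, 10 mm above the counter. A tin can be gripped there only across its thickness (x)
- thin_tin: plain steel tin 26 mm thick (its x) x 58 mm long (its y) x 80 mm high, 130 g; origin at the centre of its underside, z up. Starts in the rack with its y along the rack's y. In the lane its y must lie along the lane; gripped there along its y (58 mm)
- thick_tin: plain steel tin 42 mm thick (its x) x 58 mm long (its y) x 80 mm high, 260 g; origin, axes and placing as for the thin tin
- mat: black rubber counter mat, fixed, 120 x 130 x 3 mm thick, origin at the centre of its underside; clear space to set a tin down and take it again
- jar: round glass jar, diameter 50, height 75 mm, in a rack cell; bystander. Origin at the centre of its underside
- can_a: drink can, diameter 66, height 115 mm, beyond the scale and rack; bystander. Origin at the centre of its underside
- can_b: drink can, diameter 66, height 115 mm, nearer the robot at its left; bystander. Origin at the centre of its underside
- bottle: amber bottle, diameter 66, height 230 mm, at the robot's right; bystander. Origin at the centre of its underside
- soap_box: cardboard box 90 x 60 x 35 mm, nearer the robot at its right; bystander. Origin at the centre of its underside
- dish: white bowl, diameter 110, height 30 mm, at the far side; bystander. Origin at the centre of its underside

How it is judged:
At the end, for the whole second after the job is handed in: Pointer at rest between the marks (pan 0.030 to 0.042); at least one tin upright (within 0.12 rad) on the lane floor inside the lane; an unused tin on the counter or in its rack, or over 0.16 m from the lane's centre (value of joint pan between 0.03 and 0.042 m and velocity of joint pan between -0.01 and 0.01 m/s and (((x of thin_tin in the frame of lane between -0.018 and 0.018 m and y of thin_tin in the frame of lane between -0.11 and 0.11 m and z of thin_tin in the frame of lane between -0.004 and 0.006 m and angle between thin_tin's own z axis and vertical below 0.12 rad and linear speed of thin_tin below 0.02 m/s) and (x of thick_tin in the frame of lane between -0.018 and 0.018 m and y of thick_tin in the frame of lane between -0.11 and 0.11 m and z of thick_tin in the frame of lane between -0.004 and 0.006 m and angle between thick_tin's own z axis and vertical below 0.12 rad and linear speed of thick_tin below 0.02 m/s)) or ((x of thin_tin in the frame of lane between -0.018 and 0.018 m and y of thin_tin in the frame of lane between -0.11 and 0.11 m and z of thin_tin in the frame of lane between -0.004 and 0.006 m and angle between thin_tin's own z axis and vertical below 0.12 rad and linear speed of thin_tin below 0.02 m/s) and (height (world z) of thick_tin below 0.03 m or distance between thick_tin and lane above 0.16 m)) or ((height (world z) of thin_tin below 0.03 m or distance between thin_tin and lane above 0.16 m) and (x of thick_tin in the frame of lane between -0.018 and 0.018 m and y of thick_tin in the frame of lane between -0.11 and 0.11 m and z of thick_tin in the frame of lane between -0.004 and 0.006 m and angle between thick_tin's own z axis and vertical below 0.12 rad and linear speed of thick_tin below 0.02 m/s)))); the robot touches nothing.
It fails at once if a tin is dropped onto the lane floor (over 0.4 m/s within 25 mm of it) ((horizontal distance between thin_tin and lane below 0.11 m and z of thin_tin in the frame of lane between -0.01 and 0.025 m and linear speed of thin_tin above 0.4 m/s) or (horizontal distance between thick_tin and lane below 0.11 m and z of thick_tin in the frame of lane between -0.01 and 0.025 m and linear speed of thick_tin above 0.4 m/s)).
It fails at once if a tin is rammed onto the scale (over 60 N between them) (contact force between any of thin_tin, thick_tin and scale above 60 N).
It fails at once if a bystander is knocked over (tilted over 0.5 rad) or shoved more than 40 mm (angle between any of jar, can_a, can_b, bottle, soap_box, dish's own z axis and vertical above 0.5 rad or distance of any of jar, can_a, can_b, bottle, soap_box, dish from where it was at the start of the episode above 0.04 m).
It also fails if it takes over 72 s, if anything falls off the work surface, if the arm or the gripper's body presses on something with over 40 N, if the wrist force passes 120 N, or if a joint passes its speed limit or range.

ROBOT

A 6-joint arm with a two-finger parallel gripper is mounted at the origin on the work surface. World frame = base frame: x ahead of the robot, y to its left, z up, the work surface at z = 0. Lengths are in m, angles in rad, forces in N, time in s.
With the tool pointing down it reaches from about 0.325 to 0.775 m from the base axis. Payload 9.3 kg.
Tool frame: the origin (TCP) lies midway between the tips of the shut fingers; the grasp point (between the pads) lies 19 mm behind it; y points along the fingers, z is the direction in which the jaws open and shut, and the axes are right-handed (so a half turn about y gives the same grasp; the last joint's range is limited). The gripper opens to 85 mm and grips with 20 to 120 N. Pads are 22 mm wide; open, the fingers measure 114 mm over their backs; the gripper's body (76 mm by 85 mm) begins 54 mm behind the grasp point. The pads swing forward as they close: fully open they stand 13 mm farther back than shut.
Start: joints at [0.992, 0.259, 0.021, 1.334, 0, 1.418], TCP at [0.227, 0.501, 0.231] pointing down, gripper open.
Joint ranges: [-3.04, 3.04], [-0.91, 1.82], [-1.04, 1.36], [-1.92, 1.95], [-1.52, 1.45], [-3.14, 3.14]. Speed limits (rad/s): [2.22, 2.22, 2.79, 3.14, 3.14, 3.14].

INTERFACE

Orientations are given as a 3x3 rotation matrix whose columns are the frame's x, y, z axes.
In Python, from workcell import bot gives the robot as it stands.
- The arm moves only by the shell command python3 -m creep 'ROWS'. ROWS is JSON, a list of rows, each a list of 5 numbers: the shift along the tool's x, y, z in mm, then the turn about the tool's y in rad, then the opening, from 0 (shut) to 1 (fully open). A call has 1 to 12 rows; each row is the pose to reach, as a shift and turn from the pose measured when the call began, along the tool's axes at that moment; what a row does not reach only later rows make up. A row lasts 1/8 s, in which the tool goes at most 62.5 mm and 10.7 degrees, less where a joint would pass 70% of its speed; a pose out of reach is approached as far as the arm can. A call with a gripper value outside its range is refused whole. The fingers move at their own pace and stop on an object; the grip force is fixed at half the most. Time passes only in rows, so rows that repeat a pose let the fingers close. It gives the time, the measured TCP pose, the force and the opening at its end, in the units of the state.
- bot.observe(): the state, without advancing time (a new reading comes with each control period).
- bot.get_image(name): name is "side" or "top"; returns the picture (480x640x3 uint8, blue, green, red); there is no depth.
- bot.camera_model(name): a dict with "camera_matrix" (3x3 intrinsics, pixels), "R" (3x3) and "t" (3): a world point X has camera coordinates R X + t. Camera axes: x right, y down, z forward; pixel columns grow to the right and rows downward; lengths in m; the calibration is good to about 2 mm. A picture is of the moment at which its call begins. camera_model takes no time and is no camera call.
- bot.hand_in(): hands the job in, once; it reports no verdict.
The state is a dict: "clock": time; "qpos": joint angles; "joint_vel": joint speeds; "tau": joint torques, N m; "eef_pos": TCP position; "tcp_rot": TCP orientation; "ft_force": force on the tool from outside, world axes, zero at the start; "wrist_torque": the same for the moment, N m; "width": finger opening in m.
Only numpy, scipy, OpenCV 4.12 (cv2) and the standard library are available. Lean on these libraries where they do the work, as an engineer would, in place of code of your own. Each camera call takes 0.05 s, during which the arm holds its last target. There are 200 camera calls.

## Working session

There is one attempt and no reset: what is moved stays moved. The work goes in short steps, Python scripts to look and compute and a shell command to move; the robot and the scene stay as the last step left them, time stands still between calls to the robot, and variables do not carry over. Pictures are saved under pics/ and viewed, about 8 in all and at most 12, crops included, and the job is handed in when it is done.

```bash
ls; mkdir -p pics; python3 - <<'E'
from workcell import bot
import cv2,json
for n in("side","top"):
    cv2.imwrite(f"pics/{n}0.png",bot.get_image(n)); m=bot.camera_model(n); print(n,m)
print(bot.observe())
E
```

```text
pics
side {'camera_matrix': array([[494.01771506,   0.        , 321.69007221],
       [  0.        , 494.01771506, 234.81456155],
       [  0.        ,   0.        ,   1.        ]]), 'R': array([[ 0.83642033, -0.54794043, -0.0127401 ],
       [-0.29405156, -0.42900535, -0.85410075],
       [ 0.46253076,  0.71813348, -0.51995154]]), 't': array([-0.49881469,  0.22495108,  1.24808648])}
top {'camera_matrix': array([[604.95431455,   0.        , 320.09015012],
       [  0.        , 604.95431455, 236.36574805],
       [  0.        ,   0.        ,   1.        ]]), 'R': array([[ 1.05129451e-02, -9.99944286e-01, -9.50143518e-04],
       [-9.87749059e-01, -1.02367709e-02, -1.55714497e-01],
       [ 1.55696095e-01,  2.57552133e-03, -9.87801646e-01]]), 't': array([-0.08807455,  0.54742215,  1.58062738])}
{'clock': 0.1, 'qpos': array([ 9.92376185e-01,  2.59123939e-01,  2.08462833e-02,  1.33370264e+00,
       -2.51886392e-05,  1.41818995e+00]), 'joint_vel': array([-0.00100659, -0.00142343,  0.00305204,  0.00017229,  0.00104568,
        0.00123852]), 'tau': array([ 4.48473031e-03, -5.56692231e+01,  3.45071447e+01,  1.15926174e-02,
       -1.58502253e-04,  3.15943133e-06]), 'eef_pos': array([0.22705969, 0.50066764, 0.23073652]), 'tcp_rot': array([[ 9.10702857e-01, -6.26187367e-04,  4.13061635e-01],
       [-4.13062080e-01, -1.00514123e-03,  9.10702316e-01],
       [-1.55085004e-04, -9.99999299e-01, -1.17403925e-03]]), 'ft_force': array([0.21061924, 0.26934005, 0.50131721]), 'wrist_torque': array([ 0.02546568, -0.02904168,  0.00587761]), 'width': 0.08551939791090288}
```

View pics/side0.png

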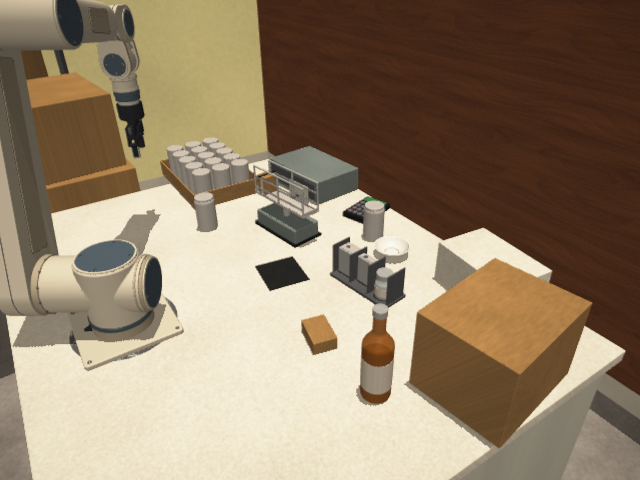

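View pics/top0.png

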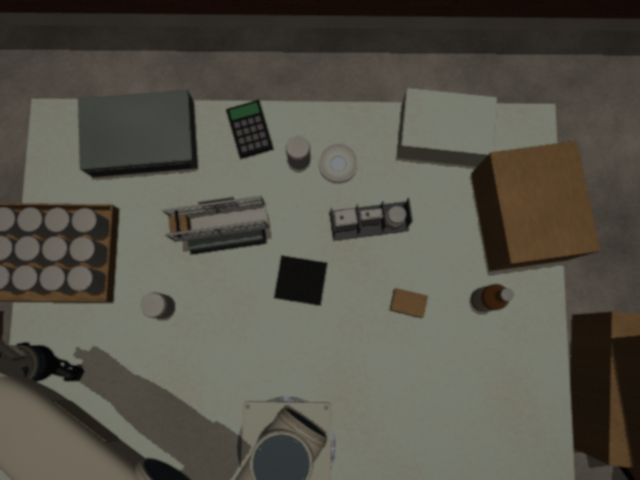

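The side view shows the scale at about (287,215), rack at (367,272) with the jar in the right cell, and mat at (282,272). The top view shows the scale at (218,222), packet at (180,222), rack at (370,218) and mat at (301,281). I'll zoom in next.

```bash
python3 - <<'E'
import cv2,numpy as np
s=cv2.imread("pics/side0.png");t=cv2.imread("pics/top0.png")
def c(im,x,y,w,h):return cv2.resize(im[y:y+h,x:x+w],(400,300),interpolation=cv2.INTER_CUBIC)
cr=np.vstack([np.hstack([c(s,240,155,100,75),c(s,320,225,100,75)]),np.hstack([c(t,160,185,120,90),c(t,320,185,100,75)])])
cv2.imwrite("pics/crop0.png",cr)
E
```

```text
(no output)
```

View pics/crop0.png

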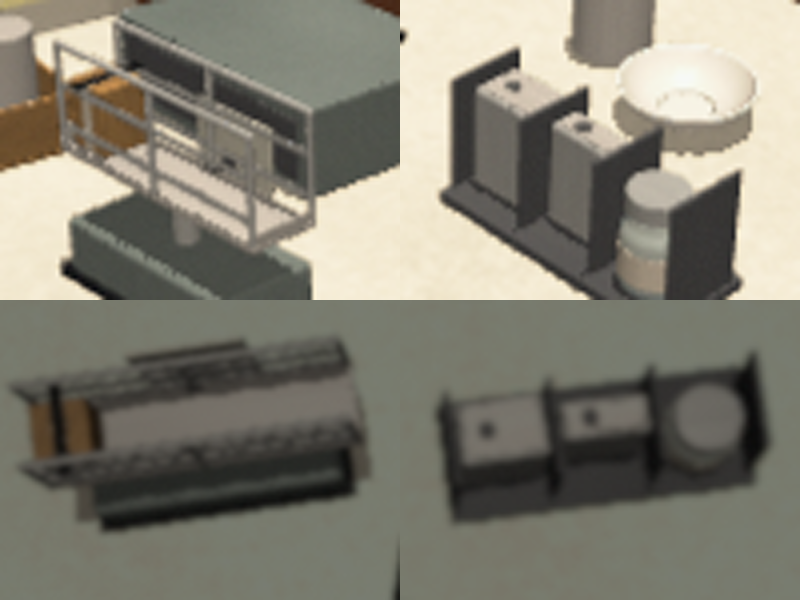

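The crop shows the thick tin in the rack's +y (left) cell, the thin tin in the middle and the jar at -y. The packet is at the lane's +y end. I'll triangulate the rail ends and the tin tops, and find the mat by mask.

```bash
cat > h.py <<'E'
from workcell import bot
import cv2,numpy as np
M={n:bot.camera_model(n) for n in("side","top")}
def P(n):m=M[n];return m["camera_matrix"]@np.c_[m["R"],m["t"]]
def tri(s,t):
    X=cv2.triangulatePoints(P("side"),P("top"),np.array(s,float).reshape(2,1),np.array(t,float).reshape(2,1))[:,0];X=X[:3]/X[3]
    return X,[np.round(proj(n,X)-q,1) for n,q in(("side",s),("top",t))]
def proj(n,X):
    p=P(n)@np.r_[X,1];return p[:2]/p[2]
def ray(n,px,z):
    m=M[n];d=m["R"].T@np.linalg.inv(m["camera_matrix"])@np.r_[px,1];c=-m["R"].T@m["t"]
    return c+d*(z-c[2])/d[2]
E
cat > m1.py <<'E'
from h import *
np.set_printoptions(precision=4,suppress=True)
S=lambda u,v:(240+u/4,155+v/4)
T=lambda u,v:(160+u*.3,185+(v-300)*.3)
SR=lambda u,v:(320+(u-400)/4,225+v/4)
TR=lambda u,v:(320+(u-400)/4,185+(v-300)/4)
for k,s,t in(("near+y",(57,44),(22,470)),("near-y",(253,132),(365,435)),("far+y",(119,20),(12,385)),("far-y",(312,107),(345,340))):
    print(k,*tri(S(*s),T(*t)))
for k,s,t in(("thick +y-x",(477,92),(463,467)),("thick -y-x",(520,112),(549,460)),("thick +y+x",(508,72),(458,402)),("thin +y-x",(553,124),(565,438)),("thin -y-x",(597,143),(651,432)),("thick knob",(513,86),(487,430)),("thin knob",(583,127),(591,417)),("div top1 far",(520,47),(446,395)),("divlast far",(741,172),(755,352))):
    print(k,*tri(SR(*s),TR(*t)))
for k,c in(("thick",[(463,467),(549,460),(547,390),(458,402)]),("thin",[(565,438),(651,432),(648,393),(562,403)])):
    p=np.array([ray("top",TR(*q),.09) for q in c]);print(k,p.mean(0),np.linalg.norm(np.diff(p,axis=0),axis=1),np.arctan2(-(p[0]-p[1])[0],(p[0]-p[1])[1]))
p=np.array([ray("top",T(*q),.21) for q in((22,470),(365,435),(345,340),(12,385))]);print("lane@.21",p,p.mean(0))
im=cv2.imread("pics/top0.png");m=(im.max(2)<28).astype(np.uint8);m[:240]=0;m[320:]=0;m[:,:265]=0;m[:,340:]=0
r=cv2.minAreaRect(cv2.findNonZero(m));print(r,ray("top",r[0],.003))
E
python3 m1.py
```

```text
near+y [0.5234 0.2885 0.1977] [array([-1.2,  0.2]), array([ 0.5, -1. ])]
near-y [0.5516 0.0371 0.211 ] [array([-2.6,  0.4]), array([ 1. , -1.9])]
far+y [0.5857 0.2984 0.2001] [array([-1.1,  0.2]), array([ 0.4, -0.9])]
far-y [0.6197 0.0553 0.2062] [array([-0.8,  0.2]), array([ 0.3, -0.6])]
thick +y-x [ 0.5699 -0.1245  0.0858] [array([-1.4,  0.3]), array([ 0.5, -0.9])]
thick -y-x [ 0.5708 -0.179   0.0991] [array([-0.3,  0.1]), array([ 0.1, -0.2])]
thick +y+x [ 0.6089 -0.1187  0.0869] [array([ 1. , -0.2]), array([-0.3,  0.6])]
thin +y-x [ 0.5883 -0.1906  0.0888] [array([-0.9,  0.2]), array([ 0.3, -0.5])]
thin -y-x [ 0.5878 -0.2441  0.1045] [array([ 0.4, -0.1]), array([-0.1,  0.2])]
thick knob [ 0.5925 -0.1393  0.0908] [array([-0.7,  0.1]), array([ 0.3, -0.4])]
thin knob [ 0.6017 -0.2073  0.0907] [array([-0.7,  0.1]), array([ 0.2, -0.4])]
div top1 far [ 0.6148 -0.1129  0.101 ] [array([-1.5,  0.3]), array([ 0.5, -0.9])]
divlast far [ 0.6452 -0.3145  0.0986] [array([-1.1,  0.3]), array([ 0.4, -0.6])]
thick [ 0.5918 -0.1499  0.09  ] [0.0564 0.0466 0.059 ] 0.09274397419240238
thin [ 0.6013 -0.2169  0.09  ] [0.0564 0.0261 0.0569] 0.0811106674244434
lane@.21 [[0.519  0.2863 0.21  ]
 [0.5472 0.0394 0.21  ]
 [0.6173 0.0557 0.21  ]
 [0.5814 0.2967 0.21  ]] [0.5663 0.1695 0.21  ]
((300.2597351074219, 280.0015869140625), (44.43483352661133, 40.76155090332031), 9.090276718139648) [ 0.4339 -0.0296  0.003 ]
```

```bash
python3 - <<'E'
import cv2,numpy as np
s=cv2.imread("pics/side0.png")
a=cv2.resize(s[160:235,250:325],(600,600),interpolation=cv2.INTER_CUBIC)
cv2.imwrite("pics/crop1.png",a)
E
```

```text
(no output)
```

View pics/crop1.png

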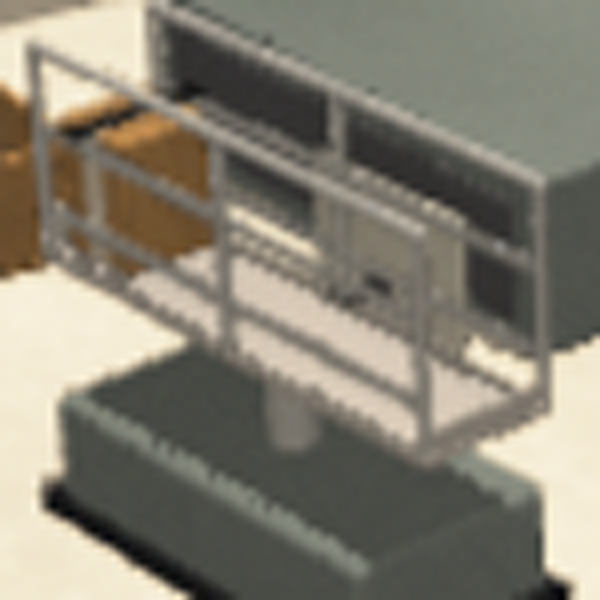

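```bash
cat > m2.py <<'E'
from h import *
from scipy.optimize import least_squares
np.set_printoptions(precision=4,suppress=True)
S=lambda u,v:np.array((250+(u+.5)/8-.5,160+(v+.5)/8-.5))
T=lambda u,v:np.array((160+(u+.5)*.3-.5,185+(v-300+.5)*.3-.5))
L=[("side",(-30,117,92),S(35,48)),("side",(-30,-117,92),S(425,230)),("side",(30,117,92),S(157,6)),("side",(30,-117,92),S(543,180)),
("side",(-30,-117,0),S(427,448)),("side",(30,-117,0),S(547,403)),("side",(-30,117,0),S(45,245)),
("top",(-30,117,92),T(24,470)),("top",(-30,-117,92),T(363,434)),("top",(30,-117,92),T(344,341)),("top",(30,117,92),T(14,385))]
H=[("side",(-50,100,55),S(65,395)),("side",(-50,-100,55),S(368,577)),("side",(50,-100,55),S(541,490))]
def res(v,full=False):
    x,y,a,z=v[:4];R=np.array([[np.cos(a),-np.sin(a),0],[np.sin(a),np.cos(a),0],[0,0,1]]);o={"side":v[4:6],"top":v[6:8]}
    r=[proj(n,np.array([x,y,z])+R@(np.array(p)/1e3))+o[n]-q for n,p,q in L]+[proj(n,np.array([x,y,0])+R@(np.array(p)/1e3))+o[n]-q for n,p,q in H]
    return np.array(r) if full else np.r_[np.ravel(r),v[4:]/1.0]
f=least_squares(res,[.57,.17,.1,.115,0,0,0,0],loss="soft_l1",x_scale=[.1,.1,.1,.1,1,1,1,1]);print(f.x,"pan",.135-f.x[3]);print(np.c_[res(f.x,True)].round(1).tolist())
J=f.jac;print("sd",np.sqrt(np.diag(np.linalg.inv(J.T@J)))*.7)
E
python3 m2.py
```

```text
[ 0.5716  0.1707  0.16    0.1107  0.6474 -0.3169 -0.1912  0.5146] pan 0.024290716799371448
[[0.6, -0.4], [-1.0, -0.1], [0.3, -0.3], [-0.4, 0.0], [-0.2, 0.3], [-0.4, -0.7], [1.7, 0.7], [2.4, -0.4], [-3.4, -3.8], [-1.0, 0.2], [2.7, 1.0], [-1.4, 0.6], [-0.8, 0.3], [1.8, -0.0]]
sd [0.002  0.0025 0.007  0.0017 0.6312 0.4595 0.6794 0.7231]
```

```bash
python3 - <<'E'
import cv2,numpy as np
s=cv2.imread("pics/top0.png")
a=cv2.resize(s[185:260,155:285],(780,450),interpolation=cv2.INTER_CUBIC)
cv2.imwrite("pics/crop2.png",cv2.convertScaleAbs(a,alpha=1.5))
E
```

```text
(no output)
```

View pics/crop2.png

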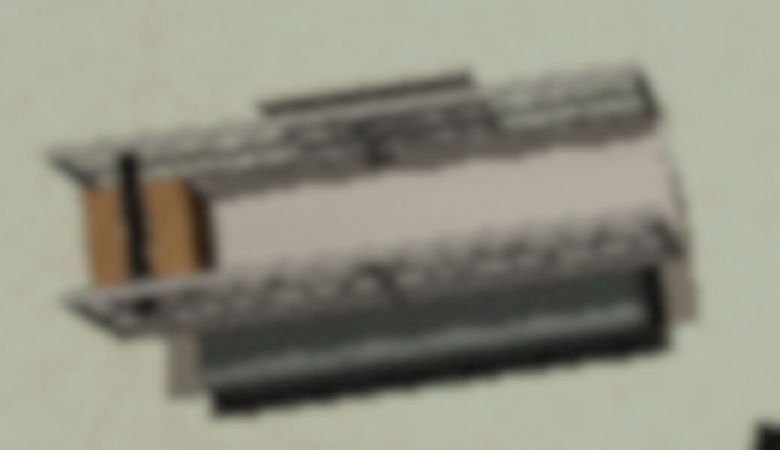

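```bash
python3 - <<'E'
s=open("m2.py").read()
s=s.replace('T=lambda u,v:np.array((160+(u+.5)*.3-.5,185+(v-300+.5)*.3-.5))','T=lambda u,v:np.array((155+(u+.5)/6-.5,185+(v+.5)/6-.5))')
s=s.replace("T(24,470)","T(75,299)").replace("T(363,434)","T(647,215)").replace("T(344,341)","T(638,72)").replace("T(14,385)","T(55,155)")
s=s.replace('T(55,155))]','T(55,155)),("top",(-30,117,2),T(122,330)),("top",(-30,-117,2),T(678,250)),("top",(30,-117,2),T(656,118)),("top",(30,117,2),T(85,182))]')
open("m2.py","w").write(s)
E
python3 m2.py
```

```text
[ 0.5738  0.1755  0.1588  0.1103  0.7989  0.2713 -0.49    0.3567] pan 0.02472671582512473
[[0.7, -0.4], [-1.1, -0.1], [0.4, -0.2], [-0.5, 0.0], [-0.3, 0.2], [-0.5, -0.7], [1.8, 0.7], [-0.0, -0.3], [0.5, -0.3], [-1.2, -0.4], [0.6, -0.3], [0.9, 0.2], [-1.4, 0.2], [-0.8, -0.4], [4.5, 2.1], [-1.2, 0.4], [-0.8, 0.0], [1.7, -0.2]]
sd [0.0018 0.002  0.0052 0.0016 0.5968 0.4107 0.7498 0.6745]
```

The fit gives pan ≈ 24.7 mm (sd about 1.6 mm). The thin tin alone would bring it to about 33.5 mm, which stays valid for any packet from 21.2 to 33.2 mm. So I'll use the thin tin, at about (0.602, -0.216), rack yaw about 0.11. I'm moving above it now.

```bash
python3 -m creep '[[637,0,-498,1.035,1],[637,0,-498,1.035,1],[637,0,-498,1.035,1],[637,0,-498,1.035,1],[637,0,-498,1.035,1],[637,0,-498,1.035,1],[637,0,-498,1.035,1],[637,0,-498,1.035,1],[637,0,-498,1.035,1],[637,0,-498,1.035,1],[637,0,-498,1.035,1],[637,0,-498,1.035,1]]'
```

```text
clock: 1.6
eef_pos: [0.5748, -0.166, 0.2309]
tcp_rot: [[0.11, -0.001, 0.994], [-0.994, -0.001, 0.11], [0.001, -1.0, -0.001]]
ft_force: [1.4, 0.6, 0.6]
width: 0.0851
```

```bash
python3 -m creep '[[53,0,21,0,1],[53,0,21,0,1],[53,55,21,0,1],[53,100,21,0,1],[53,100,21,0,1],[53,100,21,0,1]]'; python3 - <<'E'
from h import *
s=bot.get_image("side");t=bot.get_image("top");cv2.imwrite("pics/s1.png",s);cv2.imwrite("pics/t1.png",t)
a=cv2.resize(s[200:300,320:420],(400,400),interpolation=cv2.INTER_CUBIC);b=cv2.resize(t[160:260,320:420],(400,400),interpolation=cv2.INTER_CUBIC)
cv2.imwrite("pics/c3.png",np.hstack([a,b]));p=bot.observe()["eef_pos"];print(p,proj("side",p),proj("top",p))
E
```

```text
clock: 2.35
eef_pos: [0.602, -0.2163, 0.1329]
tcp_rot: [[0.11, 0.001, 0.994], [-0.994, -0.002, 0.11], [0.002, -1.0, 0.001]]
ft_force: [0.4, -0.7, 1.4]
width: 0.0854
[ 0.60239776 -0.21663547  0.1333871 ] [368.0059688  244.99513644] [372.95354969 210.41626021]
```

View pics/c3.png

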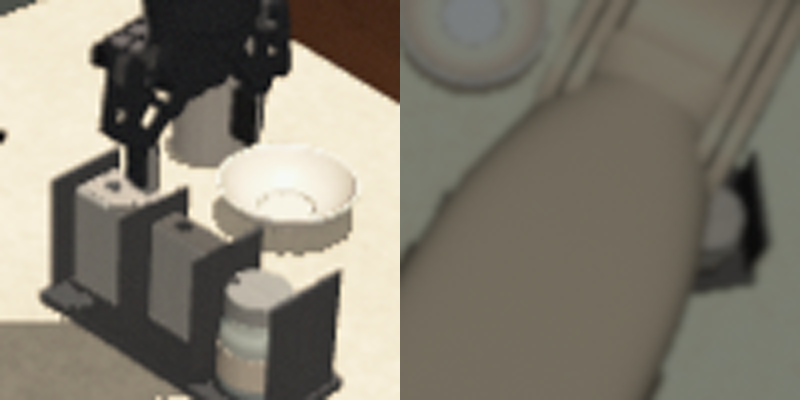

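```bash
python3 - <<'E'
from h import *
print(proj("side",np.array([.6024,-.2166,.09])),proj("side",np.array([.6024,-.2166,.01])), tri((365.6,256.2),(368.9,215.4)))
for dx,dy in((.01,0),(0,.01)):print(proj("side",np.array([.6024+dx,-.2166+dy,.09])))
E
```

```text
[367.41574144 258.63859877] [366.39192255 282.62473136] (array([ 0.59814545, -0.21010403,  0.0952901 ]), [array([-0.9,  0.2]), array([ 0.3, -0.5])])
[370.36576271 257.46262896]
[365.13622711 256.91846386]
```

```bash
python3 -m creep '[[-3,30,0,0,1],[-3,60,0,0,1],[-3,90,0,0,1],[-3,90,0,0,1],[-3,90,0,0,0],[-3,90,0,0,0],[-3,90,0,0,0],[-3,90,0,0,0],[-3,90,0,0,0],[-3,90,0,0,0]]'
```

```text
clock: 3.7
eef_pos: [0.6027, -0.214, 0.0443]
tcp_rot: [[0.11, 0.003, 0.994], [-0.994, -0.003, 0.11], [0.003, -1.0, 0.003]]
ft_force: [-0.7, 1.1, 7.0]
width: 0.0254
```

Gripped at 25.4 mm. Lifting straight up.

```bash
python3 -m creep '[[0,-20,0,0,0],[0,-60,0,0,0],[0,-110,0,0,0],[0,-130,0,0,0],[0,-130,0,0,0],[0,-130,0,0,0]]'; python3 - <<'E'
from h import *
s=bot.get_image("side");cv2.imwrite("pics/s2.png",s)
cv2.imwrite("pics/c4.png",cv2.resize(s[180:300,300:420],(480,480),interpolation=cv2.INTER_CUBIC))
E
```

```text
clock: 4.45
eef_pos: [0.6017, -0.2134, 0.1728]
tcp_rot: [[0.11, 0.002, 0.994], [-0.994, -0.002, 0.11], [0.002, -1.0, 0.001]]
ft_force: [-0.4, -0.4, -1.0]
width: 0.0254
```

View pics/c4.png

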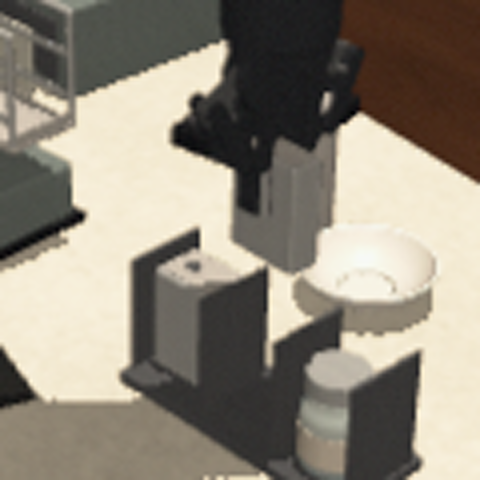

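The tin hangs upright in the gripper at crop (285,205). Carrying it to the mat.

```bash
python3 -m creep '[[-201,0,-147,0,0],[-201,0,-147,0,0],[-201,0,-147,0,0],[-201,0,-147,0,0],[-201,0,-147,0,0],[-201,0,-147,0,0],[-201,60,-147,0,0],[-201,110,-147,0,0],[-201,125,-147,0,0],[-201,125,-147,0,0]]'
```

```text
clock: 5.75
eef_pos: [0.4333, -0.0305, 0.0455]
tcp_rot: [[0.109, -0.002, 0.994], [-0.994, -0.001, 0.109], [0.001, -1.0, -0.002]]
ft_force: [0.4, -0.4, -1.0]
width: 0.0253
```

```bash
python3 -m creep '[[0,4,0,0,0],[0,7,0,0,0],[0,8,0,0,0],[0,8,0,0,0]]'
```

```text
clock: 6.25
eef_pos: [0.4335, -0.0305, 0.0377]
tcp_rot: [[0.109, -0.002, 0.994], [-0.994, -0.001, 0.109], [0.001, -1.0, -0.002]]
ft_force: [1.0, 0.2, -0.8]
width: 0.0249
```

```bash
python3 -m creep '[[0,1,0,0,0],[0,2,0,0,0],[0,2,0,0,0]]'
```

```text
clock: 6.62
eef_pos: [0.4336, -0.0304, 0.0372]
tcp_rot: [[0.109, -0.0, 0.994], [-0.994, -0.001, 0.109], [0.001, -1.0, -0.0]]
ft_force: [-5.9, 3.0, 21.5]
width: 0.0253
```

Contact with the mat. Now releasing, rising, and turning a quarter turn.

```bash
python3 -m creep '[[0,0,0,0,1],[0,0,0,0,1],[0,0,0,0,1],[0,-40,0,0,1],[0,-85,0,0,1],[0,-85,0,0,1]]'; python3 -m creep '[[0,0,0,-1.571,1],[0,0,0,-1.571,1],[0,0,0,-1.571,1],[0,0,0,-1.571,1],[0,0,0,-1.571,1],[0,0,0,-1.571,1],[0,0,0,-1.571,1],[0,0,0,-1.571,1],[0,0,0,-1.571,1],[0,0,0,-1.571,1],[0,0,0,-1.571,1]]'; python3 - <<'E'
from h import *
s=bot.get_image("side");cv2.imwrite("pics/s3.png",s)
cv2.imwrite("pics/c5.png",cv2.resize(s[200:300,230:330],(480,480),interpolation=cv2.INTER_CUBIC))
E
```

```text
clock: 7.38
eef_pos: [0.4354, -0.0307, 0.1248]
tcp_rot: [[0.109, 0.005, 0.994], [-0.994, -0.003, 0.109], [0.003, -1.0, 0.005]]
ft_force: [-0.3, -0.1, -0.8]
width: 0.0854
clock: 8.75
eef_pos: [0.4351, -0.0307, 0.1242]
tcp_rot: [[0.994, 0.004, -0.108], [0.108, -0.003, 0.994], [0.004, -1.0, -0.003]]
ft_force: [-0.6, 0.8, -0.5]
width: 0.0853
```

View pics/c5.png

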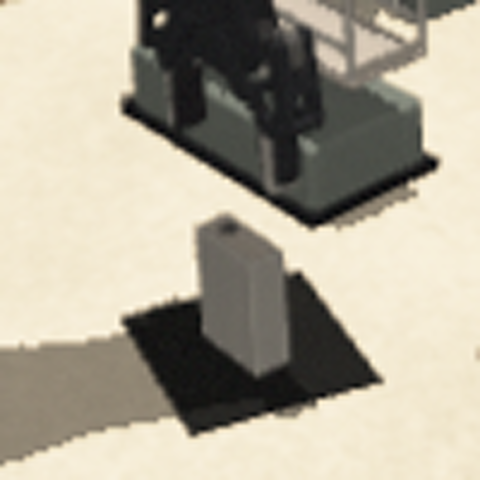

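The tin stands upright on the mat, its top centre near crop (241,238), and the fingers are about in line with it lengthwise. Descending and gripping along its length.

```bash
python3 -m creep '[[-1,0,-4,0,1],[-1,35,-4,0,1],[-1,65,-4,0,1],[-1,83,-4,0,1],[-1,83,-4,0,1],[-1,83,-4,0,0],[-1,83,-4,0,0],[-1,83,-4,0,0],[-1,83,-4,0,0],[-1,83,-4,0,0]]'; python3 -m creep '[[0,-20,0,0,0],[0,-60,0,0,0],[0,-120,0,0,0],[0,-180,0,0,0],[0,-215,0,0,0],[0,-215,0,0,0],[0,-215,0,0,0]]'
```

```text
clock: 10.05
eef_pos: [0.4358, -0.0351, 0.0425]
tcp_rot: [[0.994, 0.007, -0.108], [0.108, -0.003, 0.994], [0.006, -1.0, -0.004]]
ft_force: [-0.3, 0.0, 6.5]
width: 0.0574
clock: 10.92
eef_pos: [0.4339, -0.0344, 0.2567]
tcp_rot: [[0.994, 0.006, -0.108], [0.108, -0.003, 0.994], [0.005, -1.0, -0.004]]
ft_force: [0.2, -0.3, -1.5]
width: 0.057
```

```bash
python3 -m creep '[[0,-40,0,0,0],[60,-45,70,-0.051,0],[110,-45,130,-0.051,0],[162,-45,189,-0.051,0],[162,-45,189,-0.051,0],[162,-45,189,-0.051,0],[162,-45,189,-0.051,0],[162,-45,189,-0.051,0],[162,-45,189,-0.051,0]]'; python3 - <<'E'
from h import *
s=bot.get_image("side");cv2.imwrite("pics/s4.png",s);t=bot.get_image("top");cv2.imwrite("pics/t4.png",t)
a=cv2.resize(s[130:230,240:340],(400,400),interpolation=cv2.INTER_CUBIC);b=cv2.resize(t[170:270,160:260],(400,400),interpolation=cv2.INTER_CUBIC)
cv2.imwrite("pics/c6.png",np.hstack([a,b]));print(bot.observe()["eef_pos"])
E
```

```text
clock: 12.05
eef_pos: [0.574, 0.1702, 0.3025]
tcp_rot: [[0.988, 0.007, -0.157], [0.157, -0.003, 0.988], [0.006, -1.0, -0.004]]
ft_force: [-0.2, 0.2, -1.2]
width: 0.0575
[0.5740951  0.17042525 0.30252931]
```

View pics/c6.png

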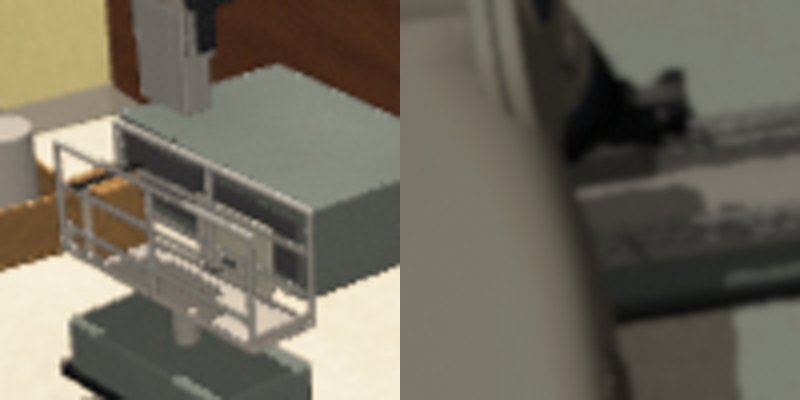

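```bash
python3 - <<'E'
from h import *
p=bot.observe()["eef_pos"];a=.157
R=np.array([[np.cos(a),-np.sin(a),0],[np.sin(a),np.cos(a),0],[0,0,1]])
for c,q in(((-13,-29),(190,115)),((13,-29),(212,105)),((-13,29),(140,98))):
    print(proj("side",p+R@np.array([c[0]/1e3,c[1]/1e3,-.0395])),240+(q[0]+.5)/4-.5,130+(q[1]+.5)/4-.5)
E
```

```text
[286.31555731 159.0286378 ] 287.125 158.375
[293.05821093 156.69650021] 292.625 155.875
[274.43242457 153.71597151] 274.625 154.125
```

The observed tin corners match the prediction to under 1 px. Lowering into the lane.

```bash
python3 -m creep '[[0,30,0,0,0],[0,55,0,0,0],[0,75,0,0,0],[0,95,0,0,0],[0,95,0,0,0]]'; python3 -m creep '[[0,10,0,0,0],[0,20,0,0,0],[0,30,0,0,0],[0,36,0,0,0],[0,40,0,0,0],[0,42,0,0,0],[0,42,0,0,0]]'
```

```text
clock: 12.78
eef_pos: [0.574, 0.1697, 0.2066]
tcp_rot: [[0.988, 0.004, -0.157], [0.157, -0.003, 0.988], [0.004, -1.0, -0.004]]
ft_force: [-0.8, -0.2, 0.2]
width: 0.0577
clock: 13.65
eef_pos: [0.5742, 0.1696, 0.1646]
tcp_rot: [[0.988, 0.005, -0.157], [0.157, -0.003, 0.988], [0.004, -1.0, -0.004]]
ft_force: [-0.3, 0.1, -1.5]
width: 0.0575
```

```bash
python3 -m creep '[[0,2,0,0,0],[0,4,0,0,0],[0,6,0,0,0],[0,8,0,0,0],[0,10,0,0,0],[0,12,0,0,0],[0,14,0,0,0],[0,14,0,0,0],[0,14,0,0,0]]'; python3 -m creep '[[0,1,0,0,0],[0,2,0,0,0],[0,3,0,0,0],[0,4,0,0,0],[0,4,0,0,0],[0,4,0,0,0]]'
```

```text
clock: 14.78
eef_pos: [0.5743, 0.1695, 0.1507]
tcp_rot: [[0.988, 0.005, -0.157], [0.157, -0.003, 0.988], [0.004, -1.0, -0.004]]
ft_force: [-0.1, -0.7, -1.4]
width: 0.0576
clock: 15.52
eef_pos: [0.5743, 0.1695, 0.1467]
tcp_rot: [[0.988, 0.005, -0.157], [0.157, -0.003, 0.988], [0.004, -1.0, -0.004]]
ft_force: [0.3, -0.2, -1.6]
width: 0.0572
```

```bash
python3 -m creep '[[0,2,0,0,0],[0,4,0,0,0],[0,6,0,0,0],[0,6,0,0,0],[0,6,0,0,0]]'; python3 -m creep '[[0,2,0,0,0],[0,4,0,0,0],[0,6,0,0,0],[0,6,0,0,0],[0,6,0,0,0]]'
```

```text
clock: 16.15
eef_pos: [0.5743, 0.1695, 0.1407]
tcp_rot: [[0.988, 0.005, -0.157], [0.157, -0.003, 0.988], [0.004, -1.0, -0.004]]
ft_force: [-0.6, -0.6, -0.3]
width: 0.0574
clock: 16.77
eef_pos: [0.5743, 0.1695, 0.1347]
tcp_rot: [[0.988, 0.005, -0.157], [0.157, -0.003, 0.988], [0.004, -1.0, -0.004]]
ft_force: [-0.3, -0.4, 0.5]
width: 0.0574
```

The contact force rises by about 0.14 N/mm from TCP z ≈ 0.149. That matches the spring and confirms pan ≈ 25 mm before loading. I'll ease back 4 mm, release and withdraw.

```bash
python3 -m creep '[[0,-2,0,0,0],[0,-4,0,0,0],[0,-4,0,0,0],[0,-4,0,0,0.3],[0,-4,0,0,0.8],[0,-4,0,0,0.9],[0,-4,0,0,0.9],[0,-4,0,0,0.9]]'; python3 -m creep '[[0,-15,0,0,0.9],[0,-40,0,0,0.9],[0,-80,0,0,0.9],[0,-130,0,0,0.9],[0,-170,0,0,0.9],[0,-170,0,0,0.9],[-60,-200,-60,0,0.9],[-120,-200,-120,0,0.9],[-160,-200,-190,0,0.9],[-160,-200,-250,0,0.9],[-160,-200,-250,0,0.9],[-160,-200,-250,0,0.9]]'; python3 - <<'E'
from h import *
s=bot.get_image("side");cv2.imwrite("pics/s5.png",s);t=bot.get_image("top");cv2.imwrite("pics/t5.png",t)
a=cv2.resize(s[160:235,250:325],(450,450),interpolation=cv2.INTER_CUBIC);b=cv2.resize(t[185:260,165:223],(348,450),interpolation=cv2.INTER_CUBIC);b=cv2.convertScaleAbs(b,alpha=1.4)
cv2.imwrite("pics/c7.png",np.hstack([a,b]));print(bot.observe()["eef_pos"])
E
```

```text
clock: 17.77
eef_pos: [0.5744, 0.1695, 0.1388]
tcp_rot: [[0.988, 0.005, -0.157], [0.157, -0.003, 0.988], [0.004, -1.0, -0.004]]
ft_force: [0.0, 0.0, -0.1]
width: 0.0773
clock: 19.27
eef_pos: [0.4537, -0.1051, 0.3388]
tcp_rot: [[0.988, 0.004, -0.151], [0.151, -0.003, 0.988], [0.003, -1.0, -0.004]]
ft_force: [0.2, 0.2, -0.3]
width: 0.0769
[ 0.45431112 -0.10219738  0.33893283]
```

View pics/c7.png

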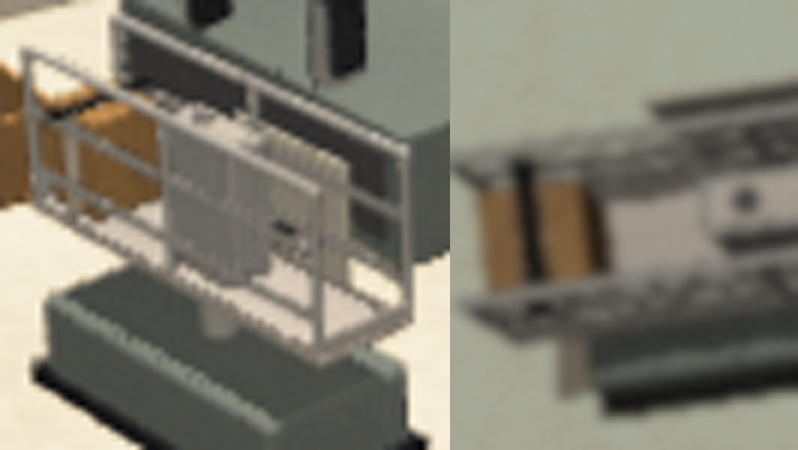

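The tin stands upright in the lane, at side crop (215,190) and top crop (760,205), and the lane has sunk by about 2.8 px (about 9 mm). As a last check I'll refit the pan height with the new corners, then confirm it is at rest.

```bash
sed -e 's#(u+.5)/8#(u+.5)/6#;s#(v+.5)/8-.5))$#(v+.5)/6-.5))#' -e 's/S(35,48)/S(25,52)/;s/S(425,230)/S(319,190)/;s/S(157,6)/S(115,20)/;s/S(543,180)/S(408,150)/;s/S(427,448)/S(320,355)/;s/S(547,403)/S(411,322)/;s/("side",(-30,117,0),S(45,245)),//' -e 's/S(65,395)/S(50,297)/;s/S(368,577)/S(276,433)/;s/S(541,490)/S(406,370)/' -e '/^("top"/d' -e 's/S(411,322)),$/S(411,322))]/' m2.py > m3.py; grep -n "S=\|^L\|^H" m3.py; sed -i 's/f=least_squares.*/f=least_squares(lambda z:res(np.r_[.5738,.1755,.1588,z,0,0]),[.1,0.8,.27]);print(f.x,"pan",.135-f.x[0]);print(res(np.r_[.5738,.1755,.1588,f.x,0,0],True).round(1).tolist())/;/^J=/d' m3.py; python3 m3.py
python3 -m creep '[[0,0,0,0,0.9],[0,0,0,0,0.9],[0,0,0,0,0.9],[0,0,0,0,0.9],[0,0,0,0,0.9],[0,0,0,0,0.9],[0,0,0,0,0.9],[0,0,0,0,0.9]]'
python3 - <<'E'
from h import *
s=bot.get_image("side");o=cv2.imread("pics/s5.png");d=cv2.absdiff(s,o)[160:235,250:325];print("moved px in scale crop",(d.max(2)>25).sum())
o=cv2.imread("pics/s0.png") if False else cv2.imread("pics/side0.png")
for k,(x,y) in dict(can_b=(205,211),can_a=(373,221),dish=(391,249),soap=(319,334),bottle=(377,360),jar=(383,285),thick=(350,258)).items():
    print(k,cv2.absdiff(s,o)[y-12:y+12,x-12:x+12].max(2).mean().round(1))
E
```

```text
4:S=lambda u,v:np.array((250+(u+.5)/6-.5,160+(v+.5)/6-.5))
6:L=[("side",(-30,117,92),S(25,52)),("side",(-30,-117,92),S(319,190)),("side",(30,117,92),S(115,20)),("side",(30,-117,92),S(408,150)),
8:H=[("side",(-50,100,55),S(50,297)),("side",(-50,-100,55),S(276,433)),("side",(50,-100,55),S(406,370))]
[0.1002 0.8036 0.3631] pan 0.03484199028029569
[[1.2, -0.1], [-1.0, 0.2], [1.0, 0.2], [-0.6, 0.7], [-0.1, 0.0], [-0.5, -1.1], [-1.5, 0.3], [-0.9, 0.0], [1.7, -0.6]]
clock: 20.38
eef_pos: [0.4543, -0.1023, 0.3389]
tcp_rot: [[0.988, 0.004, -0.155], [0.155, -0.003, 0.988], [0.004, -1.0, -0.003]]
ft_force: [-0.4, 0.1, -0.1]
width: 0.0772
moved px in scale crop 20
can_b 1.3
can_a 1.3
dish 0.8
soap 1.4
bottle 2.0
jar 1.5
thick 8.1
```

```bash
python3 -c "
from workcell import bot
print(bot.hand_in())"
```

```text
the job is handed in; nothing more can be done
None
```

I stood the thin tin upright in the lane, about 5 mm to -y of its centre, and left the thick tin in the rack. I took the thin tin from the rack across its thickness, set it on the mat, took it again along its length and lowered it slowly into the lane. I handed the job in at about 20 s; no verdict is reported.

**Pan:** it read about 24.7 mm with the packet alone, and the force while lowering pointed to 25.5 mm. After release it read about 34.8 mm, where 33.5 to 34.3 mm was expected; the band is 30 to 42 mm. The two marks were too coarse in the picture to read the pointer directly, so this rests on the lane's measured height.

**Tin and gripper:** the last picture viewed shows the tin upright in the lane. The gripper ended well clear at z ≈ 0.34 m, with no contact force.

**Bystanders:** the picture patches over all six were unchanged from the start.

**Not settled:**
- The thick tin's patch changed a little, probably the arm's shadow, as I never touched that tin.
- Twenty pixels changed around the scale between the last two pictures. I took this to be the gripper finishing its move and did not check further.
- The early top-view lane corners disagreed by up to 4 px, because I had marked the lower rail; I re-marked them.

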